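# Find the pitch leaf that fits a walnut press screw

## Robot

A 6-joint arm with a two-finger parallel gripper is mounted at the origin on the work surface. World frame = base frame: x ahead of the robot, y to its left, z up, the work surface at z = 0. Lengths are in m, angles in rad, forces in N, time in s.
With the tool pointing down it reaches from about 0.375 to 0.825 m from the base axis. Payload 5.5 kg.
Tool frame: the origin (TCP) lies midway between the tips of the shut fingers; the grasp point (between the pads) lies arm.hold_point_z behind it (arm.hold_point_z is the distance from the TCP to the grasp point, in m); z points along the fingers, y is the line along which they close (so a half turn about z gives the same grasp; the last joint's range is limited). The gripper opens to 85 mm and grips with 20 to 120 N. Pads are 22 mm wide; open, the fingers measure 114 mm over their backs; the gripper's body (76 mm by 85 mm) begins 54 mm behind the grasp point. The pads swing forward as they close: fully open they stand 13 mm farther back than shut.
Start: joints at [1.279, 0.314, -0.047, 1.21, 0, 1.571], TCP at [0.173, 0.575, 0.193] pointing down, gripper open.
Joint ranges: [-2.67, 2.67], [-0.69, 1.73], [-1.03, 1.25], [-2.08, 2.16], [-1.42, 1.45], [-3.14, 3.14]. Speed limits (rad/s): [2.39, 2.39, 3.01, 3.14, 3.14, 3.14].

## Interface

Orientations are given as a unit quaternion [w, x, y, z].
In Python, from workcell import arm, eyes, close_job, look_for, pinpoint gives the robot as it stands.
- The arm moves only by the tool servo_tool, never from a script. Its argument "rows" is a list that holds one entry, the list of rows, each a list of 7 numbers: the turn, a rotation vector about the world's x, y, z in units of 5 degrees (1.0 is 5 degrees), then the shift along the world's x, y, z in units of 25 mm (1.0 is 25 mm), then the opening in per cent of the stroke, from 0 (shut) to 100 (fully open). A call has 1 to 5 rows; each row is the pose to reach, as a shift and turn from the pose commanded when the call began; what a row does not reach only later rows make up. A row lasts 1/8 s, in which the tool goes at most 62.5 mm and 10.7 degrees, less where a joint would pass 70% of its speed; a pose out of reach is approached as far as the arm can. A call with a gripper value outside its range is refused whole. The fingers move at their own pace and stop on an object; "newtons" is the grip in N (left out, the last holds). Time passes only in rows, so rows that repeat a pose let the fingers close. It gives the time, the measured TCP pose, the force, the opening and the grip force at its end, in the units of the state.
- arm.read_state(): the state, without advancing time (a new reading comes with each control period).
- eyes.capture(name): name is "scene" or "side" or "wrist"; returns the picture (400x640x3 uint8, blue, green, red); there is no depth.
- eyes.camera_info(name): a dict with "vfov" (degrees; the focal length in pixels is half the picture's height over the tangent of half this angle, whatever the lens; pixels are square), "cx", "cy" (the principal point, pixels), "world_to_cam" (4x4, takes a point from world to camera coordinates). Camera axes: x right, y up, looking along -z (the intrinsics and any distortion apply to the point x, -y, -z); pixel columns grow to the right and rows downward; lengths in m; the calibration is good to about 2 mm. A picture is of the moment at which its call begins: read the wrist's pose just before it. camera_info takes no time and is no camera call; for the wrist camera it gives the pose at the moment of the call.
- close_job(): hands the job in; it is judged then, once.
Trained networks look in the newest picture that a camera, given by its name, has taken for a name from the list of things; names that differ only in an ending like _2 or _b are one class to them, and where a whole thing is asked for, a point or a joint stands for the part that bears it (a point fixed in the world has none). Each returns a list of dicts, best first, with "conf" (0 to 1); they miss things now and then, are a little off and sometimes report something else, mostly with a low value. They report only what shows in the picture. A call takes as long as a camera call. They do not tell look-alikes from the thing itself.
- look_for(camera, name): "box" ([centre column, centre row, width, height] in pixels, round what is visible of it).
- pinpoint(camera, name): "location" ([column, row] in pixels: a listed point, or the origin of a listed thing).
The state is a dict: "t": time; "joint_pos": joint angles; "qvel": joint speeds; "tau": joint torques, N m; "ee_pos": TCP position; "ee_rot": TCP orientation; "ft_force": force on the tool from outside, world axes, zero at the start; "wrist_torque": the same for the moment, N m; "grip_width": opening from 0.0 (shut) to 1.0 (fully open); "grasp_force": force on a finger pad.
Only numpy, scipy, OpenCV 4.12 (cv2) and the standard library are available. Lean on these libraries where they do the work, as an engineer would, in place of code of your own. Each camera call takes 0.05 s, during which the arm holds its last target. There are 200 camera calls.

## Task

Push the walnut press screw in the stand's front bay, nearest the comb leaves, along its saddles until its end is against the red stop. Then slide the three comb leaves against its thread one by one to find the one whose teeth mesh fully: leave that leaf fully home in the thread, the other two drawn fully back against the bar at the rear of their lanes, and the screw still against the stop. Do not knock over or push about the other things on the bench.

Things in the scene. Friction and masses are not known exactly. Their poses are not given: they have to be found in the camera images.
- stand: fixed pale gauging board 315 x 330, placed anew each time. Origin on the table below the front screw's axis; x away from the robot, y along the screws. Screw bays at x = 0 (front), 55, 110, axes 40 high. Three lanes along x at y = -80, 0, 80: floor 36 high, keepers 58 apart with tops 49.5 high. When the front screw is at the stop, lanes and thread grooves line up and fitting teeth enter by themselves
- stand_mesh (a point): where the middle lane's leaf origin lies when fully meshed: stand frame x = -75, y = 0, height 36 (same x in every lane). The leaf's front edge then touches the thread crests. A leaf that does not fit stops 3.5 mm or more short of this
- stand_back (a point): where the middle lane's leaf origin lies when drawn fully back: stand frame x = -120, y = 0, height 36 (same x in every lane). The leaf's rear edge then touches the dark bar across the rear of the lanes (top 44 high). Leaves start 12 to 26 mm ahead of this
- stand_stop (a point): where the front screw's end touches the inner face of the red stop plate: stand frame x = 0, y = +150, height 40
- screw_a (a joint): slide of one of three turned walnut screws along its saddles, m: 0 = its +y end touches the red stop, grows towards the stand's -y, at most 0.022. Stays where left, needs about 3 N. Screw 335 long, thread 40 diameter, smooth round head 40 diameter, 25 long at the -y end. The screws differ in pitch; their bays vary
- screw_a_end (a point): centre of the flat outer face of screw_a's head, on its axis, 40 above the table, clear space beside it on the -y side. At the stop it is at y = -185 in the stand's frame. Tells which bay (x = 0, 55 or 110) the screw is in
- screw_b (a joint): slide of one of three turned walnut screws along its saddles, m: 0 = its +y end touches the red stop, grows towards the stand's -y, at most 0.022. Stays where left, needs about 3 N. Screw 335 long, thread 40 diameter, smooth round head 40 diameter, 25 long at the -y end. The screws differ in pitch; their bays vary
- screw_b_end (a point): centre of the flat outer face of screw_b's head, on its axis, 40 above the table, clear space beside it on the -y side. At the stop it is at y = -185 in the stand's frame. Tells which bay (x = 0, 55 or 110) the screw is in
- screw_c (a joint): slide of one of three turned walnut screws along its saddles, m: 0 = its +y end touches the red stop, grows towards the stand's -y, at most 0.022. Stays where left, needs about 3 N. Screw 335 long, thread 40 diameter, smooth round head 40 diameter, 25 long at the -y end. The screws differ in pitch; their bays vary
- screw_c_end (a point): centre of the flat outer face of screw_c's head, on its axis, 40 above the table, clear space beside it on the -y side. At the stop it is at y = -185 in the stand's frame. Tells which bay (x = 0, 55 or 110) the screw is in
- leaf_red: pitch-comb leaf with red post: aluminium plate 8 thick, 64 wide, 80 long, loose in a lane under keepers, slides only along the stand's x (under 2 N). Origin on its underside below the post; x to the screw. Plate spans x -25 to +55, then teeth 4 to 7 long. Post 14 diameter, top 42 above the origin; push or pinch it. 0.15 kg. Its lane varies; the screw it fits is not told
- leaf_blue: pitch-comb leaf with blue post: aluminium plate 8 thick, 64 wide, 80 long, loose in a lane under keepers, slides only along the stand's x (under 2 N). Origin on its underside below the post; x to the screw. Plate spans x -25 to +55, then teeth 4 to 7 long. Post 14 diameter, top 42 above the origin; push or pinch it. 0.15 kg. Its lane varies; the screw it fits is not told
- leaf_yellow: pitch-comb leaf with yellow post: aluminium plate 8 thick, 64 wide, 80 long, loose in a lane under keepers, slides only along the stand's x (under 2 N). Origin on its underside below the post; x to the screw. Plate spans x -25 to +55, then teeth 4 to 7 long. Post 14 diameter, top 42 above the origin; push or pinch it. 0.15 kg. Its lane varies; the screw it fits is not told
- glue: bystander: white glue bottle, 60 diameter, 170 tall, origin under its centre
- mallet: bystander: hammer with pale handle lying on the table
- brush: bystander: brush lying on the table
- tape: bystander: yellow tape roll, 100 diameter, 24 high, origin under its centre
- knob: bystander: small turned walnut knob, 38 diameter, 40 tall, standing
- offcut: bystander: walnut offcut 110 by 45 by 22
There are look-alikes about, which are no part of the job. Leave any orange, purple or turquoise look-alike of the leaf_red alone.

How it is judged:
By the outcome, as a careful person would: the job done as asked, in the order asked, and still so for the second after the job is handed in, with the robot touching nothing.
It also fails if it takes over 54 s, if anything falls off the work surface, if the arm or the gripper's body presses on something with over 40 N, if the wrist force passes 120 N, or if a joint passes its speed limit or range.

## Working session

There is one attempt and no reset: what is moved stays moved. The work goes in short steps, Python scripts to look and compute and a tool call to move; the robot and the scene stay as the last step left them, time stands still between calls to the robot, and variables do not carry over. Pictures are saved under pics/ and viewed, at most 10 in all, crops included, and the job is handed in when it is done.

Besides the shell and the picture viewer there is one more tool, called after "Emit:" by a JSON object that holds its "api" and its "payload", one argument or row to a line. servo_tool: Moves the arm, as the interface text tells. Its arguments: {"type":"object","properties":{"rows":{"type":"array"},"newtons":{"type":"number"}},"required":["rows"]}

```bash
ls; mkdir -p pics
cat > h.py <<'E'
import numpy as np, cv2
from workcell import arm, eyes, close_job, look_for, pinpoint
def K(c):
    i=eyes.camera_info(c); f=200/np.tan(np.radians(i["vfov"]/2)); return i,f
def ray(i,f,px):
    M=np.array(i["world_to_cam"]); R=M[:3,:3]; o=-R.T@M[:3,3]
    d=R.T@np.array([(px[0]-i["cx"])/f,-(px[1]-i["cy"])/f,-1]); return o,d
def at_z(c,px,z,k=None):
    i,f=k or K(c); o,d=ray(i,f,px); return o+d*(z-o[2])/d[2]
def proj(c,p,k=None):
    i,f=k or K(c); q=(np.array(i["world_to_cam"])@np.append(p,1))[:3]
    return np.array([i["cx"]-f*q[0]/q[2], i["cy"]+f*q[1]/q[2]])
E
python3 - <<'E'
from h import *
print(arm.hold_point_z, arm.read_state()); 
for c in ("scene","side"):
    im=eyes.capture(c); cv2.imwrite(f"pics/{c}0.png",im); i,f=K(c); print(c,{k:v for k,v in i.items()},f)
    M=np.array(i["world_to_cam"]);print(-M[:3,:3].T@M[:3,3])
    for n,z in [("stand_mesh",.036),("stand_back",.036),("stand_stop",.04),("screw_a_end",.04),("leaf_red",.036),("leaf_blue",.036),("leaf_yellow",.036)]:
        for r in pinpoint(c,n)[:4]: print(c,n,np.round(r["location"],1),round(r["conf"],2),np.round(at_z(c,r["location"],z,(i,f)),4)[:2])
E
```

```text
pics
0.0187 {'t': 0.0, 'joint_pos': array([ 1.27898560e+00,  3.14246349e-01, -4.80810881e-02,  1.21020466e+00,
       -3.64396871e-05,  1.57080089e+00]), 'qvel': array([ 1.57556098e-03, -9.79565935e-05,  2.15537498e-03, -2.93806791e-03,
       -2.13923998e-04, -1.14944468e-04]), 'tau': array([-1.47568349e-03, -5.39582062e+01,  3.39755237e+01,  1.90711120e-02,
        3.49273353e-05,  9.48674568e-06]), 'ee_pos': array([0.17243786, 0.5740078 , 0.19202156]), 'ee_rot': array([-1.08151777e-04,  1.45390420e-01,  9.89373980e-01, -8.61310731e-04]), 'ft_force': array([-0.0421415 , -0.70864237, -0.37911973]), 'wrist_torque': array([ 0.01214795, -0.02647482,  0.00901421]), 'grasp_force': 0.0, 'grip_width': 1.000938106456425}
scene {'vfov': 43.68855611921866, 'cx': 318.28266602622665, 'cy': 200.17855972570803, 'world_to_cam': array([[-0.51125465,  0.8593713 ,  0.00998268,  0.31186397],
       [-0.50598922, -0.31036997,  0.80476418,  0.17735181],
       [ 0.69468957,  0.4063883 ,  0.59351071, -1.69821939],
       [ 0.        ,  0.        ,  0.        ,  1.        ]])} 498.91713854817453
[1.428915
[... 870 characters left out ...]
8188],
       [-0.292056  ,  0.74839102,  0.5954949 , -1.53204547],
       [ 0.        ,  0.        ,  0.        ,  1.        ]])} 471.63690026654893
[0.0063092  1.18993245 1.08036753]
side stand_mesh [312.  197.4] 0.74 [ 0.5168 -0.0859]
side stand_back [324.3 194.1] 0.68 [ 0.4812 -0.1199]
side screw_a_end [275.6 161.4] 0.78 [ 0.7409 -0.2571]
side leaf_red [317.3 213.3] 0.76 [ 0.4664 -0.0062]
side leaf_red [251.1 254.1] 0.72 [0.5922 0.2555]
side leaf_red [216.  241.4] 0.63 [0.7276 0.2414]
side leaf_red [354.2 324.9] 0.57 [0.2069 0.4049]
side leaf_blue [322.5 189.7] 0.77 [ 0.4969 -0.1434]
side leaf_blue [317.9 200.1] 0.55 [ 0.4908 -0.0779]
side leaf_yellow [317.3 198.9] 0.72 [ 0.4954 -0.0839]
```

View pics/scene0.png

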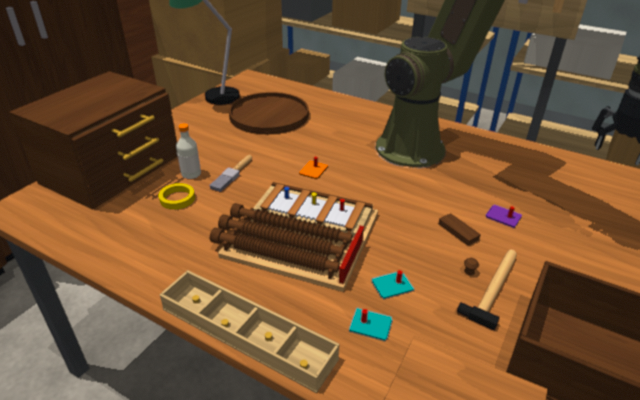

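View pics/side0.png

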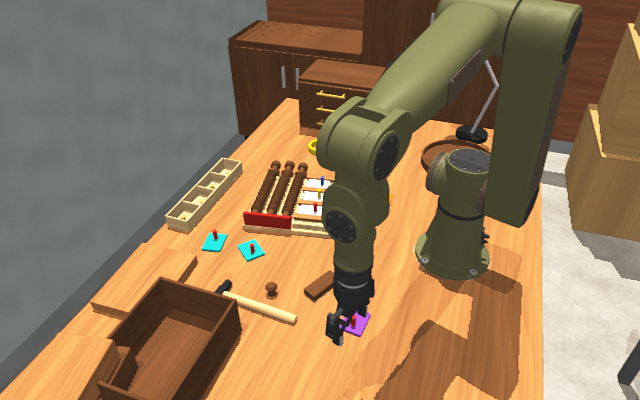

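The scene picture shows the stand with the blue (286,190), yellow (313,197) and red (341,205) posts in its lanes. The orange (315,161), purple (511,211) and turquoise (398,275; 364,315) copies lie outside it, so I'll leave them alone. The side picture agrees, and the red stop is at (268,220). I'll now move to a wrist view above the stand.

Emit:
{"api": "servo_tool", "payload": {
  "rows": [
    [[0,0,-1,1.3,-2,1.2,100],[0,0,-2,2.6,-4,2.4,100],[0,0,-3,3.9,-6,3.6,100],[0,0,-4,5.2,-8,4.5,60],[0,0,-5,6.5,-10,5,40]]
  ]
}}

```text
t: 1.42
ee_pos: [0.3297, 0.3334, 0.3165]
ee_rot: [0.001, 0.357, 0.934, 0.001]
ft_force: [0.6, 1.1, -0.4]
grip_width: 0.606
grasp_force: 0.0
```

Emit:
{"api": "servo_tool", "payload": {
  "rows": [
    [[0,0,-1,1.2,-2.1,0,40],[0,0,-2,2.4,-4.2,0,40],[0,0,-3,3.5,-6.3,0,40],[0,0,-4,4.5,-8.4,0,40],[0,0,-5,5.2,-10.4,0,40]]
  ]
}}

```text
t: 2.05
ee_pos: [0.4594, 0.0726, 0.3151]
ee_rot: [0.0, 0.551, 0.834, 0.0]
ft_force: [1.4, 0.9, -0.1]
grip_width: 0.394
grasp_force: 0.0
```

Emit:
{"api": "servo_tool", "payload": {
  "rows": [
    [[0,0,-1,0.2,-2,0,40],[0,0,-2,0.5,-4,0,40],[0,0,-2,0.6,-5.8,0,40],[0,0,-2,0.6,-5.8,0,40]]
  ]
}}

```text
t: 2.55
ee_pos: [0.4736, -0.073, 0.3149]
ee_rot: [0.0, 0.622, 0.783, -0.0]
ft_force: [-0.2, 1.0, 0.2]
grip_width: 0.398
grasp_force: 0.0
```

Run:
```python
from h import *
c="wrist"; k=K(c); im=eyes.capture(c); cv2.imwrite("pics/w1.png",im); i,f=k
M=np.array(i["world_to_cam"]);print(-M[:3,:3].T@M[:3,3], i["cx"],i["cy"],f, M[:3,:3].round(3), set(i))
for n,z in [("stand_mesh",.036),("stand_back",.036),("stand_stop",.04),("screw_a_end",.04),("leaf_red",.036),("leaf_blue",.036),("leaf_yellow",.036)]:
    for r in pinpoint(c,n)[:4]: print(c,n,np.round(r["location"],1),round(r["conf"],2),np.round(at_z(c,r["location"],z,k),4)[:2])
```

```text
[0.45467328 0.01036142 0.49572129] 320.3297487798268 197.68757391694047 355.4597355551804 [[ 0.974  0.225  0.   ]
 [-0.212  0.92  -0.328]
 [-0.074  0.32   0.945]] {'cy', 'world_to_cam', 'cx', 'vfov'}
wrist stand_back [315.2 154.6] 0.77 [ 0.4707 -0.0884]
wrist stand_stop [418.1  33.7] 0.83 [0.5562 0.0797]
wrist screw_a_end [464.2 291.1] 0.94 [ 0.7331 -0.2396]
wrist leaf_red [167.1 194.7] 0.78 [ 0.286  -0.1881]
wrist leaf_red [330.2  95.3] 0.73 [ 0.4724 -0.0111]
wrist leaf_blue [326.3 211.7] 0.84 [ 0.5035 -0.1635]
wrist leaf_yellow [330.9 155.6] 0.63 [ 0.4911 -0.0851]
```

View pics/w1.png

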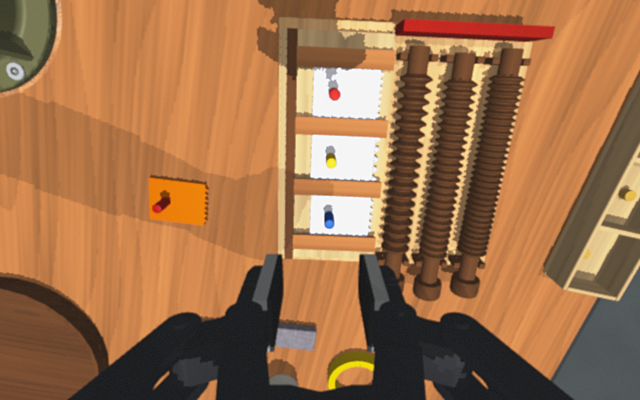

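The wrist picture shows the three real leaves in their lanes: red post (335,94), yellow (331,160) and blue (329,217). The red stop is at (475,30). The rear two screw heads are at (427,290) and (465,288), and the front head is behind the right finger near (395,285). The red-post copy on an orange plate at (162,202) is off the stand. Next I'll fit the stand pose and check the clearance beside the head.

Run:
```python
from h import *
from scipy.optimize import least_squares
c="wrist"
s=arm.read_state(); 
pts=[((-.12,0),(.4707,-.0884)),((0,.15),(.5562,.0797)),((-.075,0),(.5165,-.082)),((0,.15),(.5548,.0785))]
lv=[(-.08,(.5035,-.1635)),(0,(.4911,-.0851)),(.08,(.4724,-.0111))]
def P(p,q): 
    C,S=np.cos(p[2]),np.sin(p[2]); return np.array([p[0]+C*q[0]-S*q[1],p[1]+S*q[0]+C*q[1]])
def res(p):
    r=[]
    for q,w in pts: r+=list(P(p,q)-w)
    for y,w in lv: r.append(np.array([-np.sin(p[2]),np.cos(p[2])])@(np.array(w)-p[:2])-y)
    return r
o=least_squares(res,[.587,-.066,.2]); p=o.x; print(p,np.degrees(p[2]),np.round(o.fun*1e3,1))
np.save("stand.npy",p)
for y,w in lv: print("leaf x",np.array([np.cos(p[2]),np.sin(p[2])])@(np.array(w)-p[:2]))
for n,z in(("tape",.012),("glue",0),("brush",.01)):
  for r in pinpoint("scene",n)[:1]: print(n,at_z("scene",r["location"],z)[:2],r["conf"])
for r in pinpoint("scene","screw_a_end"): print(r["location"])
for y in(-.185,-.207,-.24): print(y,P(p,(0,y)))
# projected markers
im=cv2.imread("pics/w1.png")
for q,z in [((-.12,.0),.036),((0,.15),.04),((0,-.185),.04),((0,-.185),.06),((55e-3,-.185),.06),((.11,-.185),.06),((0,.1),.06),((0,-.1),.06),((-.145,.1),.044),((-.145,-.1),.044)]:
    u=proj(c,np.append(P(p,q),z)); cv2.circle(im,tuple(int(round(v)) for v in u),2,(0,255,0),-1)
cv2.imwrite("pics/w1m.png",cv2.resize(im[0:320,240:560],None,fx=1.8,fy=1.8))
```

```text
[ 0.58787889 -0.06581644  0.21138469] 12.111450406183632 [-0.2 -2.6  0.2  1.1 -2.   0.4  1.6  2.3  2.2  1.5 -2.3]
leaf x -0.1029961058668705
leaf x -0.0986706833655152
leaf x -0.10142821266560834
tape [ 0.62945673 -0.46538667] 0.74
glue [ 0.49808354 -0.52225171] 0.92
brush [ 0.45033395 -0.38560642] 0.73
[215.4, 232.5]
[315.5, 203.2]
-0.185 [ 0.62669448 -0.24669859]
-0.207 [ 0.63131038 -0.2682089 ]
-0.24 [ 0.63823425 -0.30047436]
```

View pics/w1m.png

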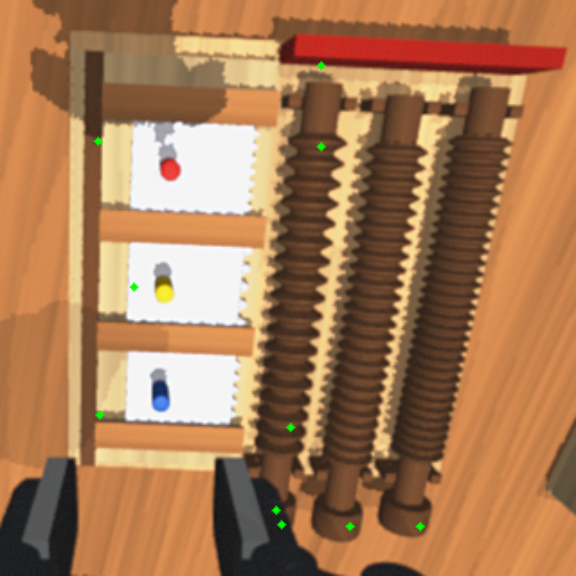

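The markers fall within about 2 mm of the bar, screws and stop. The front screw stands short of the stop, with its head near crop (275,505). I'll go to the clear side of the head with the fingers shut.

Emit:
{"api": "servo_tool", "payload": {
  "rows": [
    [[0,0,0,1.4,-2,0,20],[0,0,0,2.8,-4,0,0],[0,0,0,4.2,-6,-0.5,0],[0,0,0,5.5,-8,-1.5,0],[0,0,0,6.7,-9.5,-2.5,0]]
  ]
}}

```text
t: 3.78
ee_pos: [0.6422, -0.31, 0.2517]
ee_rot: [0.0, 0.621, 0.784, 0.0]
ft_force: [1.1, 1.0, -0.0]
grip_width: -0.007
grasp_force: 0.0
```

Emit:
{"api": "servo_tool", "payload": {
  "rows": [
    [[0,0,0,0,0,-2.4,0],[0,0,0,0,0,-4.8,0],[0,0,0,0,0,-6.6,0],[0,0,0,0,0,-6.6,0]]
  ]
}}

```text
t: 4.28
ee_pos: [0.6377, -0.3062, 0.0829]
ee_rot: [-0.004, 0.621, 0.784, -0.001]
ft_force: [-0.4, 0.4, 0.9]
grip_width: -0.001
grasp_force: 0.0
```

Emit:
{"api": "servo_tool", "payload": {
  "rows": [
    [[0,0,0,0,0,-1.9,0],[0,0,0,0,0,-1.9,0],[0,0,0,-0.1,0.5,-1.9,0],[0,0,0,-0.18,0.8,-1.9,0],[0,0,0,-0.18,0.8,-1.9,0]]
  ]
}}

```text
t: 4.9
ee_pos: [0.6376, -0.2873, 0.042]
ee_rot: [0.001, 0.62, 0.784, 0.0]
ft_force: [0.3, -0.1, 0.4]
grip_width: 0.003
grasp_force: 0.0
```

Emit:
{"api": "servo_tool", "payload": {
  "rows": [
    [[0,0,0,-0.03,0.15,0,0],[0,0,0,-0.06,0.3,0,0],[0,0,0,-0.09,0.42,0,0],[0,0,0,-0.09,0.42,0,0]]
  ]
}}

```text
t: 5.4
ee_pos: [0.6343, -0.2772, 0.0399]
ee_rot: [-0.0, 0.621, 0.784, -0.0]
ft_force: [1.0, -0.2, -0.7]
grip_width: -0.002
grasp_force: 0.0
```

Emit:
{"api": "servo_tool", "payload": {
  "rows": [
    [[0,0,0,-0.02,0.1,0,0],[0,0,0,-0.04,0.2,0,0],[0,0,0,-0.06,0.3,0,0],[0,0,0,-0.08,0.4,0,0]]
  ]
}}

```text
t: 5.9
ee_pos: [0.6324, -0.2672, 0.04]
ee_rot: [-0.0, 0.621, 0.784, -0.0]
ft_force: [0.7, 0.3, -0.8]
grip_width: 0.004
grasp_force: 0.0
```

Emit:
{"api": "servo_tool", "payload": {
  "rows": [
    [[0,0,0,-0.02,0.08,0,0],[0,0,0,-0.03,0.16,0,0],[0,0,0,-0.04,0.2,0,0]]
  ]
}}

```text
t: 6.28
ee_pos: [0.6314, -0.2623, 0.04]
ee_rot: [0.0, 0.621, 0.784, 0.0]
ft_force: [-0.8, -0.3, -0.8]
grip_width: 0.001
grasp_force: 0.0
```

Emit:
{"api": "servo_tool", "payload": {
  "rows": [
    [[0,0,0,-0.02,0.08,0,0],[0,0,0,-0.03,0.14,0,0],[0,0,0,-0.04,0.2,0,0]]
  ]
}}

```text
t: 6.65
ee_pos: [0.6304, -0.2573, 0.04]
ee_rot: [0.0, 0.621, 0.784, -0.0]
ft_force: [-0.2, 0.6, 0.8]
grip_width: -0.003
grasp_force: 0.0
```

Run:
```python
from h import *
s=arm.read_state();print(s["ee_pos"],s["ft_force"])
a=eyes.capture("scene"); b=eyes.capture("wrist")
a=cv2.resize(a[170:310,180:400],None,fx=2.7,fy=2.7,interpolation=cv2.INTER_CUBIC)
cv2.imwrite("pics/p1.png",np.vstack([a[:300],cv2.resize(b[0:400,200:600],(int(a.shape[1]),300))]) if 0 else a)
```

```text
[ 0.63038289 -0.25734918  0.04002848] [-0.19264924  0.55637852  0.78314215]
```

View pics/p1.png

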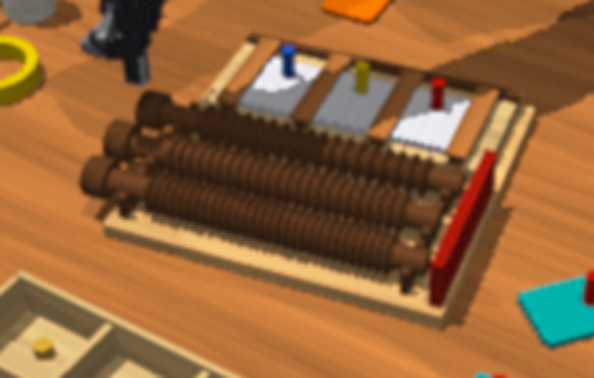

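The crop shows the fingertip at (137,78), close behind the front head at (152,108). The screw's far end at (462,180) is still short of the stop. I'll compare projections.

Run:
```python
from h import *
s=arm.read_state();e=s["ee_pos"]; p=np.load("stand.npy")
cr=lambda u:((np.array(u)-[180,170])*2.7).round(0)
R=np.array([[np.cos(p[2]),-np.sin(p[2])],[np.sin(p[2]),np.cos(p[2])]])
print("stand",R.T@(e[:2]-p[:2]),"tcp crop",cr(proj("scene",e)))
W=lambda x,y,z: np.append(p[:2]+R@[x,y],z)
for y in (-.185,-.195,-.207): print(y,[cr(proj("scene",W(x,y,z))) for x,z in((0,.04),(0,.06),(.055,.04),(.11,.04),(.11,.06))])
for n in("screw_a_end","stand_stop"):
  for r in pinpoint("scene",n): print(n,r["location"],r["conf"],cr(r["location"]), R.T@(at_z("scene",r["location"],.04)[:2]-p[:2]))
for r in pinpoint("wrist","screw_a_end"): print(r["location"],r["conf"],R.T@(at_z("wrist",r["location"],.04)[:2]-p[:2]))
```

```text
stand [ 0.00134858 -0.19606209] tcp crop [141. 111.]
-0.185 [array([152., 113.]), array([150.,  97.]), array([127., 146.]), array([ 99., 181.]), array([ 97., 164.])]
-0.195 [array([143., 111.]), array([141.,  95.]), array([117., 143.]), array([ 90., 179.]), array([ 87., 162.])]
-0.207 [array([132., 108.]), array([130.,  92.]), array([106., 141.]), array([ 78., 176.]), array([ 76., 159.])]
screw_a_end [214.8, 232.2] 0.76 [ 94. 168.] [ 0.09506175 -0.19863859]
stand_stop [357.1, 242.4] 0.94 [478. 195.] [0.01323429 0.153949  ]
[498.7, 246.0] 0.68 [ 0.10270358 -0.20061868]
```

Run:
```python
from h import *
a=eyes.capture("scene"); b=eyes.capture("wrist")
e=arm.read_state()["ee_pos"]
for q in (e,e+[0,0,.04]): print(proj("wrist",q),proj("scene",q))
A=cv2.resize(a[160:230,205:275],(400,400),interpolation=cv2.INTER_CUBIC)
B=cv2.resize(b[100:400,220:520],(400,400))
cv2.imwrite("pics/p2.png",np.hstack([A,B]))
```

```text
[319.71523286 235.87318029] [232.2304399  211.15309058]
[319.62158074 273.7865405 ] [230.83095102 199.15991475]
```

View pics/p2.png

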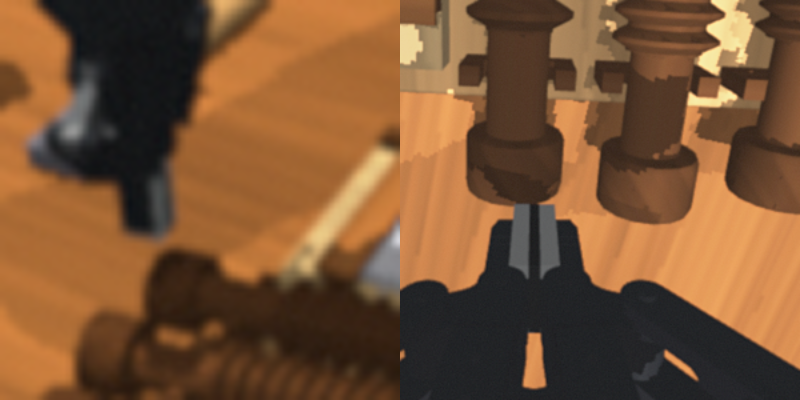

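In the left half the fingertip shows at (147,235), clearly above the head. In the right half the tips are at (535,205), just short of the head. Both views suggest the tips sit about 3 cm higher than the nominal TCP, so the fingers are passing over the head. I'll back off and go lower in guarded steps.

Emit:
{"api": "servo_tool", "payload": {
  "rows": [
    [[0,0,0,0.1,-0.5,0,0],[0,0,0,0.2,-1.0,0,0],[0,0,0,0.2,-1.0,-0.4,0],[0,0,0,0.2,-1.0,-0.8,0],[0,0,0,0.2,-1.0,-0.8,0]]
  ]
}}

```text
t: 7.62
ee_pos: [0.634, -0.2816, 0.0181]
ee_rot: [-0.002, 0.621, 0.784, -0.0]
ft_force: [-0.2, 0.2, 0.2]
grip_width: -0.0
grasp_force: 0.0
```

Emit:
{"api": "servo_tool", "payload": {
  "rows": [
    [[0,0,0,0,0,-0.2,0],[0,0,0,0,0,-0.4,0],[0,0,0,0,0,-0.4,0]]
  ]
}}

```text
t: 8.0
ee_pos: [0.635, -0.2821, 0.0095]
ee_rot: [-0.0, 0.621, 0.784, -0.0]
ft_force: [-0.1, 0.4, 0.1]
grip_width: -0.0
grasp_force: 0.0
```

Run:
```python
from h import *
a=eyes.capture("scene"); b=eyes.capture("wrist");d=eyes.capture("side")
s=arm.read_state();e=s["ee_pos"];print(e,s["ft_force"])
for c in("scene","side","wrist"): print(c,[proj(c,e+[0,0,z]).round(1) for z in(0,.02,.04)])
A=cv2.resize(a[160:230,205:275],(400,400),interpolation=cv2.INTER_CUBIC)
u=proj("side",e).astype(int)
B=cv2.resize(d[u[1]-40:u[1]+30,u[0]-35:u[0]+35],(400,400),interpolation=cv2.INTER_CUBIC)
cv2.imwrite("pics/p3.png",np.hstack([A,B])); print(u)
```

```text
[ 0.63553499 -0.28245154  0.01021561] [-0.4227956   0.02330043 -0.39499747]
scene [array([224.9, 217.8]), array([224.1, 212.1]), array([223.4, 206.2])]
side [array([302.2, 169. ]), array([302.1, 164.9]), array([301.9, 160.8])]
wrist [array([319.7, 235.9]), array([319.6, 252.8]), array([319.6, 273.8])]
[302 169]
```

View pics/p3.png

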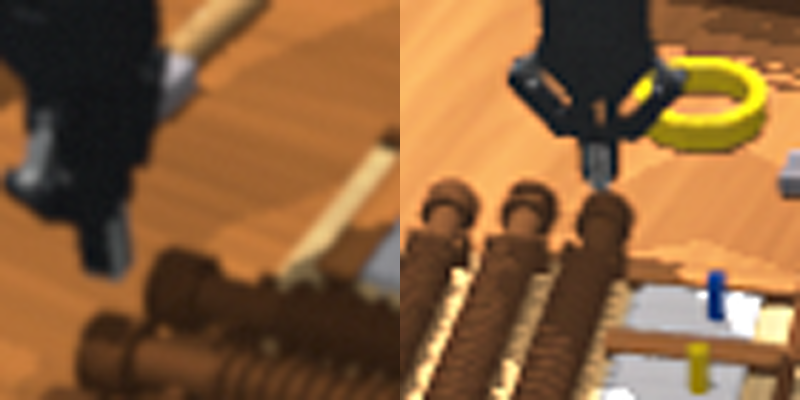

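The left half shows the fingertip at (107,277), now level with the head beside it. In the right half the fingers line up with the front head at (605,215). Pushing on in guarded steps.

Emit:
{"api": "servo_tool", "payload": {
  "rows": [
    [[0,0,0,-0.04,0.2,-0.1,0],[0,0,0,-0.08,0.4,-0.1,0],[0,0,0,-0.1,0.5,-0.1,0],[0,0,0,-0.12,0.6,-0.1,0]]
  ]
}}

```text
t: 8.65
ee_pos: [0.6324, -0.2678, 0.0075]
ee_rot: [0.0, 0.621, 0.784, -0.0]
ft_force: [0.5, -3.4, -1.7]
grip_width: 0.004
grasp_force: 1.6
```

Emit:
{"api": "servo_tool", "payload": {
  "rows": [
    [[0,0,0,-0.02,0.1,0,0],[0,0,0,-0.04,0.2,0,0],[0,0,0,-0.06,0.3,0,0]]
  ]
}}

```text
t: 9.02
ee_pos: [0.6309, -0.2599, 0.0075]
ee_rot: [0.0, 0.621, 0.784, -0.0]
ft_force: [0.7, -3.4, -2.3]
grip_width: -0.003
grasp_force: 1.6
```

Emit:
{"api": "servo_tool", "payload": {
  "rows": [
    [[0,0,0,-0.01,0.06,0,0],[0,0,0,-0.02,0.12,0,0]]
  ]
}}

```text
t: 9.28
ee_pos: [0.6308, -0.2597, 0.0077]
ee_rot: [0.002, 0.621, 0.784, -0.002]
ft_force: [2.9, -11.8, -7.0]
grip_width: -0.005
grasp_force: 6.4
```

Emit:
{"api": "servo_tool", "payload": {
  "rows": [
    [[0,0,0,-0.01,0.06,0,0],[0,0,0,-0.02,0.12,0,0]]
  ]
}}

```text
t: 9.52
ee_pos: [0.6309, -0.2598, 0.0078]
ee_rot: [0.004, 0.622, 0.783, -0.004]
ft_force: [4.5, -19.8, -8.9]
grip_width: -0.0
grasp_force: 10.4
```

Emit:
{"api": "servo_tool", "payload": {
  "rows": [
    [[0,0,0,-0.01,0.06,0,0],[0,0,0,-0.02,0.12,0,0]]
  ]
}}

```text
t: 9.78
ee_pos: [0.6308, -0.2599, 0.0079]
ee_rot: [0.006, 0.622, 0.783, -0.006]
ft_force: [5.7, -28.2, -12.5]
grip_width: 0.002
grasp_force: 14.3
```

The force climbs with no motion, so the front screw is against the stop. Backing off, lifting and going over the blue leaf.

Emit:
{"api": "servo_tool", "payload": {
  "rows": [
    [[0,0,0,0.15,-0.7,0,0],[0,0,0,0.28,-1.3,0.2,0],[0,0,0,0.28,-1.3,2.2,0],[0,0,0,0.28,-1.3,4.6,0],[0,0,0,-0.5,-0.5,5,20]]
  ]
}}

```text
t: 10.4
ee_pos: [0.6211, -0.2652, 0.1385]
ee_rot: [0.004, 0.621, 0.784, 0.002]
ft_force: [0.2, 0.3, -0.8]
grip_width: 0.196
grasp_force: 0.0
```

Emit:
{"api": "servo_tool", "payload": {
  "rows": [
    [[0,0,-0.1,-1.5,1.5,0,40],[0,0,-0.1,-3.0,2.8,0,40],[0,0,-0.1,-4.5,3.9,0,40],[0,0,-0.1,-4.5,3.9,0,40],[0,0,-0.1,-4.5,3.9,-1,40]]
  ]
}}

```text
t: 11.02
ee_pos: [0.5072, -0.1664, 0.11]
ee_rot: [0.003, 0.624, 0.782, 0.001]
ft_force: [0.2, 0.4, -0.7]
grip_width: 0.401
grasp_force: 0.0
```

```bash
cat >> h.py <<'E'
p=np.load("stand.npy"); R=np.array([[np.cos(p[2]),-np.sin(p[2])],[np.sin(p[2]),np.cos(p[2])]])
S=lambda w: R.T@(np.array(w)[:2]-p[:2])
W=lambda x,y,z=0: np.append(p[:2]+R@[x,y],z)
E
python3 - <<'E'
from h import *
s=arm.read_state();e=s["ee_pos"];print(e,S(e),s["ft_force"])
b=eyes.capture("wrist");a=eyes.capture("scene")
for n in("leaf_blue","leaf_yellow","leaf_red"):
  for r in pinpoint("wrist",n)[:3]: print(n,np.round(r["location"]),round(r["conf"],2),S(at_z("wrist",r["location"],.036)).round(4))
A=cv2.resize(a[150:220,250:320],(400,400),interpolation=cv2.INTER_CUBIC)
cv2.imwrite("pics/p4.png",np.hstack([A,b[0:400,120:520]])); print(proj("wrist",W(-.103,-.08,.078)),proj("wrist",e))
E
```

```text
[ 0.50716958 -0.16636688  0.11000567] [-0.10000972 -0.08137838] [ 0.22593461  0.38851792 -0.69831183]
leaf_blue [318. 189.] 0.84 [-0.1042 -0.0755]
leaf_yellow [321.  75.] 0.95 [-0.1022  0.0042]
leaf_red [ 37. 165.] 0.61 [-0.3085 -0.0602]
[318.01139627 214.36467881] [323.0851435  238.18433351]
```

View pics/p4.png

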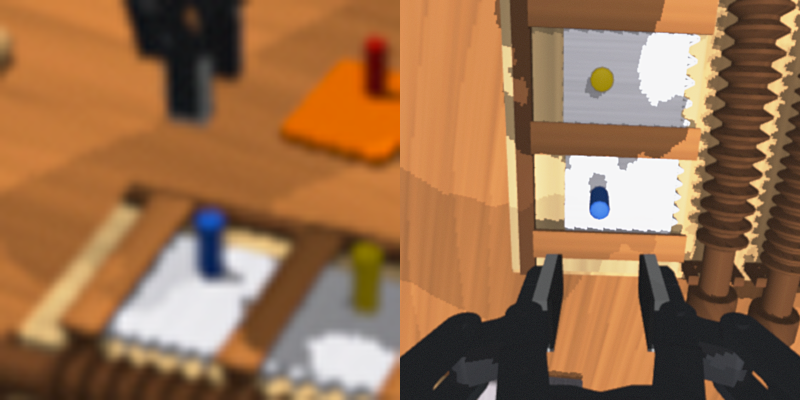

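In the left half the fingertips at (190,118) are about 60 mm above the blue post top (210,215). That again puts the tips about 27 mm above the TCP. The right half shows the blue post (599,208) between the fingers' line of closing. Going down in two guarded stages.

Emit:
{"api": "servo_tool", "payload": {
  "rows": [
    [[0,0,0,-0.1,0.08,-1.4,40],[0,0,0,-0.1,0.08,-2.8,40],[0,0,0,-0.1,0.08,-2.8,40]]
  ]
}}

```text
t: 11.65
ee_pos: [0.5003, -0.1635, 0.0361]
ee_rot: [-0.002, 0.624, 0.781, -0.001]
ft_force: [-0.0, 0.2, 0.5]
grip_width: 0.4
grasp_force: 0.0
```

Emit:
{"api": "servo_tool", "payload": {
  "rows": [
    [[0,0,0,0,0,-0.25,40],[0,0,0,0,0,-0.5,40],[0,0,0,0,0,-0.5,40]]
  ]
}}

```text
t: 12.02
ee_pos: [0.5022, -0.164, 0.0254]
ee_rot: [0.0, 0.624, 0.781, 0.0]
ft_force: [-0.3, -0.4, -0.0]
grip_width: 0.401
grasp_force: 0.0
```

Run:
```python
from h import *
s=arm.read_state();e=s["ee_pos"];print(e,S(e),s["ft_force"])
b=eyes.capture("wrist");a=eyes.capture("scene")
A=cv2.resize(a[150:220,250:320],(400,400),interpolation=cv2.INTER_CUBIC)
cv2.imwrite("pics/p5.png",np.hstack([A,b[0:400,120:520]]))
```

```text
[ 0.50217808 -0.16402115  0.02535367] [-0.10439794 -0.07803757] [-0.34793686 -0.40222729 -0.02828946]
```

View pics/p5.png

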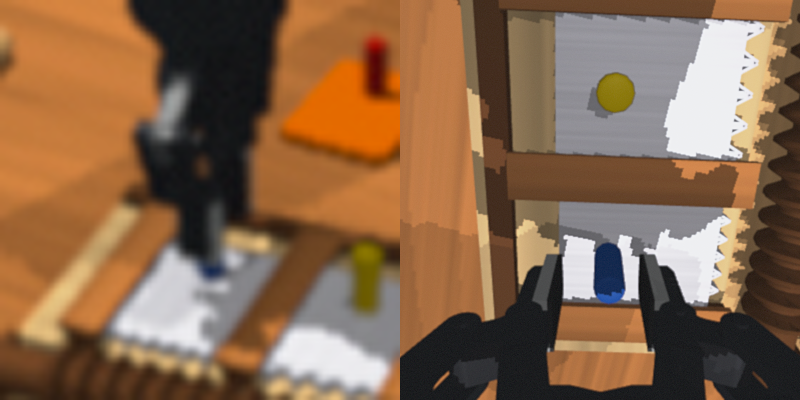

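The blue post (608,270) stands between the fingers, with the tips just above the plate and no contact force. Closing gently.

Emit:
{"api": "servo_tool", "payload": {
  "rows": [
    [[0,0,0,0,0,0,10],[0,0,0,0,0,0,10],[0,0,0,0,0,0,10],[0,0,0,0,0,0,10]]
  ],
  "newtons": 20
}}

```text
t: 12.62
ee_pos: [0.5025, -0.164, 0.0256]
ee_rot: [0.0, 0.624, 0.781, 0.0]
ft_force: [0.6, 0.3, 6.0]
grip_width: 0.149
grasp_force: 20.2
```

Emit:
{"api": "servo_tool", "payload": {
  "rows": [
    [[0,0,0,0,0,0,22],[0,0,0,0,0,0.2,22],[0,0,0,0,0,0.2,10],[0,0,0,0,0,0.2,10],[0,0,0,0,0,0.2,10]]
  ],
  "newtons": 20
}}

```text
t: 13.25
ee_pos: [0.5019, -0.1639, 0.0303]
ee_rot: [0.0, 0.624, 0.781, -0.0]
ft_force: [-1.0, 0.4, 5.6]
grip_width: 0.147
grasp_force: 19.7
```

Emit:
{"api": "servo_tool", "payload": {
  "rows": [
    [[0,0,0,0.2,0.04,0,10],[0,0,0,0.4,0.08,0,10],[0,0,0,0.6,0.13,0,10],[0,0,0,0.75,0.16,0,10],[0,0,0,0.75,0.16,0,10]]
  ]
}}

```text
t: 13.88
ee_pos: [0.5202, -0.1604, 0.0303]
ee_rot: [-0.0, 0.624, 0.781, -0.001]
ft_force: [-3.4, -1.4, 6.9]
grip_width: 0.147
grasp_force: 19.9
```

Emit:
{"api": "servo_tool", "payload": {
  "rows": [
    [[0,0,0,0.08,0.017,0,10],[0,0,0,0.16,0.034,0,10],[0,0,0,0.16,0.034,0,10]]
  ]
}}

```text
t: 14.25
ee_pos: [0.5226, -0.1598, 0.0302]
ee_rot: [-0.001, 0.624, 0.781, -0.002]
ft_force: [-8.6, -1.8, 11.7]
grip_width: 0.145
grasp_force: 20.2
```

Emit:
{"api": "servo_tool", "payload": {
  "rows": [
    [[0,0,0,0.08,0.017,0,10],[0,0,0,0.16,0.034,0,10],[0,0,0,0.16,0.034,0,10]]
  ]
}}

```text
t: 14.62
ee_pos: [0.5227, -0.1598, 0.0301]
ee_rot: [-0.003, 0.625, 0.781, -0.005]
ft_force: [-17.2, -3.9, 20.1]
grip_width: 0.147
grasp_force: 21.4
```

The leaf stops hard at stand x ≈ -83 mm. Drawing it back will show its travel, which is 45 mm if it was fully meshed.

Emit:
{"api": "servo_tool", "payload": {
  "rows": [
    [[0,0,0,-0.4,-0.08,0,10],[0,0,0,-0.8,-0.17,0,10],[0,0,0,-1.2,-0.26,0,10],[0,0,0,-1.5,-0.32,0,10],[0,0,0,-1.5,-0.32,0,10]]
  ]
}}

```text
t: 15.25
ee_pos: [0.4903, -0.1666, 0.0302]
ee_rot: [-0.0, 0.624, 0.781, -0.0]
ft_force: [-0.4, -0.7, 6.7]
grip_width: 0.148
grasp_force: 20.1
```

Emit:
{"api": "servo_tool", "payload": {
  "rows": [
    [[0,0,0,-0.08,-0.017,0,10],[0,0,0,-0.16,-0.034,0,10],[0,0,0,-0.24,-0.05,0,10],[0,0,0,-0.24,-0.05,0,10]]
  ]
}}

```text
t: 15.75
ee_pos: [0.4855, -0.1675, 0.0303]
ee_rot: [0.0, 0.624, 0.781, 0.0]
ft_force: [3.5, 0.7, 5.8]
grip_width: 0.15
grasp_force: 20.0
```

Emit:
{"api": "servo_tool", "payload": {
  "rows": [
    [[0,0,0,-0.08,-0.017,0,10],[0,0,0,-0.16,-0.034,0,10],[0,0,0,-0.16,-0.034,0,10]]
  ]
}}

```text
t: 16.12
ee_pos: [0.4826, -0.1681, 0.0305]
ee_rot: [0.001, 0.624, 0.782, 0.001]
ft_force: [5.7, 1.0, 5.2]
grip_width: 0.142
grasp_force: 20.0
```

Emit:
{"api": "servo_tool", "payload": {
  "rows": [
    [[0,0,0,-0.08,-0.017,0,10],[0,0,0,-0.16,-0.034,0,10],[0,0,0,-0.16,-0.034,0,10]]
  ]
}}

```text
t: 16.5
ee_pos: [0.4824, -0.1682, 0.0309]
ee_rot: [0.003, 0.623, 0.782, 0.004]
ft_force: [15.5, 4.0, -3.0]
grip_width: 0.149
grasp_force: 19.7
```

Travel is about 41 mm, so blue does not fit, and it now rests against the bar. Releasing it and going to the yellow leaf.

Emit:
{"api": "servo_tool", "payload": {
  "rows": [
    [[0,0,0,0.1,0.02,0,40],[0,0,0,0.1,0.02,0,40],[0,0,0,0.1,0.02,1.0,40],[0,0,0,0.1,0.02,1.9,40],[0,0,0,0.3,1.7,1.9,40]]
  ]
}}

```text
t: 17.12
ee_pos: [0.4849, -0.1284, 0.0786]
ee_rot: [0.001, 0.626, 0.78, -0.0]
ft_force: [1.0, 0.5, -0.3]
grip_width: 0.4
grasp_force: 0.0
```

Emit:
{"api": "servo_tool", "payload": {
  "rows": [
    [[0,0,0,0.1,1.64,0,40],[0,0,0,0.1,1.64,0,40],[0,0,0,0.1,1.64,-1,40],[0,0,0,0.1,1.64,-1.9,40],[0,0,0,0.1,1.64,-1.9,40]]
  ]
}}

```text
t: 17.75
ee_pos: [0.4843, -0.0861, 0.0281]
ee_rot: [-0.002, 0.624, 0.781, -0.002]
ft_force: [-0.3, -0.3, 0.1]
grip_width: 0.406
grasp_force: 0.0
```

Run:
```python
from h import *
s=arm.read_state();e=s["ee_pos"];print(e,S(e),s["ft_force"])
b=eyes.capture("wrist")
cv2.imwrite("pics/p6.png",b[0:400,70:570])
```

```text
[ 0.48425208 -0.0860732   0.02811807] [-0.10557037  0.00193648] [-0.26694198 -0.29604804  0.13165723]
```

View pics/p6.png

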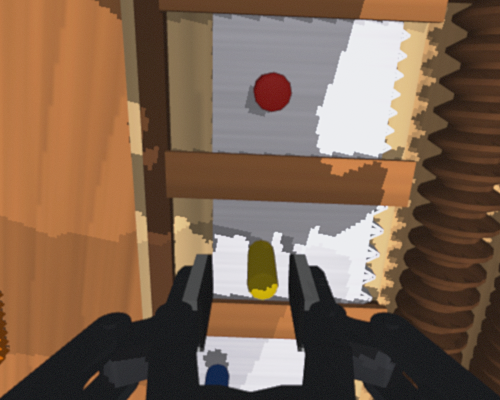

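The yellow post (262,270) is centred between the fingers, and the blue leaf sits back at (217,375). Closing and pushing.

Emit:
{"api": "servo_tool", "payload": {
  "rows": [
    [[0,0,0,0,0,0,10],[0,0,0,0,0,0,10],[0,0,0,0,0,0,10],[0,0,0,0.1,0.02,0,10],[0,0,0,0.3,0.065,0,10]]
  ],
  "newtons": 20
}}

```text
t: 18.42
ee_pos: [0.4931, -0.0847, 0.0308]
ee_rot: [-0.0, 0.624, 0.781, -0.001]
ft_force: [-7.2, -1.9, 10.7]
grip_width: 0.148
grasp_force: 20.5
```

Emit:
{"api": "servo_tool", "payload": {
  "rows": [
    [[0,0,0,0.2,0.043,0,10],[0,0,0,0.4,0.086,0,10],[0,0,0,0.5,0.11,0,10],[0,0,0,0.5,0.11,0,10]]
  ]
}}

```text
t: 18.92
ee_pos: [0.5064, -0.0816, 0.0308]
ee_rot: [-0.0, 0.624, 0.781, -0.001]
ft_force: [-5.2, -1.1, 10.8]
grip_width: 0.143
grasp_force: 20.3
```

Emit:
{"api": "servo_tool", "payload": {
  "rows": [
    [[0,0,0,0.08,0.017,0,10],[0,0,0,0.16,0.034,0,10],[0,0,0,0.16,0.034,0,10]]
  ]
}}

```text
t: 19.3
ee_pos: [0.5101, -0.081, 0.0308]
ee_rot: [-0.0, 0.624, 0.781, -0.001]
ft_force: [-6.5, -1.0, 10.0]
grip_width: 0.146
grasp_force: 20.4
```

Emit:
{"api": "servo_tool", "payload": {
  "rows": [
    [[0,0,0,0.08,0.017,0,10],[0,0,0,0.16,0.034,0,10],[0,0,0,0.16,0.034,0,10]]
  ]
}}

```text
t: 19.68
ee_pos: [0.5123, -0.0805, 0.0307]
ee_rot: [-0.001, 0.624, 0.781, -0.002]
ft_force: [-10.9, -3.5, 16.6]
grip_width: 0.151
grasp_force: 20.9
```

Emit:
{"api": "servo_tool", "payload": {
  "rows": [
    [[0,0,0,0.08,0.017,0,10],[0,0,0,0.16,0.034,0,10],[0,0,0,0.16,0.034,0,10]]
  ]
}}

```text
t: 20.05
ee_pos: [0.5125, -0.0806, 0.0305]
ee_rot: [-0.003, 0.624, 0.781, -0.005]
ft_force: [-20.3, -5.8, 25.3]
grip_width: 0.144
grasp_force: 22.2
```

The yellow leaf goes about 7 mm deeper than blue, so it appears fully meshed. Leaving it home and testing red as well.

Emit:
{"api": "servo_tool", "payload": {
  "rows": [
    [[0,0,0,-0.2,-0.04,0,40],[0,0,0,-0.2,-0.04,0,40],[0,0,0,-0.2,-0.04,1.0,40],[0,0,0,-0.2,-0.04,1.9,40],[0,0,0,-1,1.2,1.9,40]]
  ]
}}

```text
t: 20.68
ee_pos: [0.4979, -0.0495, 0.0796]
ee_rot: [0.002, 0.625, 0.781, 0.002]
ft_force: [-0.8, 1.0, -1.2]
grip_width: 0.403
grasp_force: 0.0
```

Emit:
{"api": "servo_tool", "payload": {
  "rows": [
    [[0,0,0,-0.9,1.5,0,40],[0,0,0,-0.9,1.5,0,40],[0,0,0,-0.9,1.5,0,40]]
  ]
}}

```text
t: 21.05
ee_pos: [0.4726, -0.0112, 0.0777]
ee_rot: [0.001, 0.624, 0.782, 0.0]
ft_force: [0.7, -0.7, -0.2]
grip_width: 0.4
grasp_force: 0.0
```

Run:
```python
from h import *
s=arm.read_state();e=s["ee_pos"];print(e,S(e),s["ft_force"])
for c in("wrist","scene","side"):
  b=eyes.capture(c); cv2.imwrite(f"pics/q_{c}.png",b)
  for n in("leaf_red","leaf_yellow","leaf_blue","stand_mesh","stand_back"):
    for r in pinpoint(c,n)[:4]: 
      w=at_z(c,r["location"],.036); 
      if abs(S(w)[1])<.13 and r["conf"]>.4: print(c,n,np.round(r["location"]),round(r["conf"],2),w[:2].round(4),S(w).round(4))
b=cv2.imread("pics/q_wrist.png").astype(int); m=(b[...,2]>90)&(b[...,1]<40)&(b[...,0]<50)
n,_,st,ce=cv2.connectedComponentsWithStats(m.astype(np.uint8)); print([(st[k].tolist(),at_z("wrist",ce[k],.07).round(4)) for k in range(1,n) if st[k][4]>150])
```

```text
[ 0.47260848 -0.01123063  0.07774341] [-0.10125178  0.07755615] [ 0.69348276 -0.69724576 -0.20942707]
wrist leaf_red [325. 206.] 0.94 [ 0.4758 -0.0087] [-0.0976  0.0793]
wrist leaf_red [ 57. 345.] 0.94 [ 0.2993 -0.1663] [-0.3032 -0.0377]
wrist leaf_yellow [350. 306.] 0.61 [ 0.5111 -0.0816] [-0.0784  0.0006]
wrist leaf_blue [289. 387.] 0.81 [ 0.4814 -0.1678] [-0.1255 -0.0774]
wrist stand_back [291. 307.] 0.57 [ 0.4679 -0.0918] [-0.1228 -0.0002]
scene leaf_red [312. 168.] 0.81 [ 0.3274 -0.1891] [-0.2805 -0.0659]
scene leaf_red [340. 209.] 0.65 [ 0.4666 -0.0159] [-0.1081  0.0742]
scene leaf_yellow [309. 210.] 0.84 [ 0.5126 -0.0867] [-0.0779 -0.0047]
scene leaf_blue [289. 198.] 0.68 [ 0.496  -0.1644] [-0.1105 -0.0772]
scene stand_back [317. 200.] 0.87 [ 0.4651 -0.0914] [-0.1254  0.0007]
side leaf_red [381. 200.] 0.7 [ 0.2749 -0.1573] [-0.3252 -0.0238]
side leaf_yellow [310. 196.] 0.48 [ 0.525 -0.092] [-0.0669 -0.0124]
side leaf_blue [328. 186.] 0.46 [ 0.4843 -0.1729] [-0.1238 -0.083 ]
side stand_mesh [312. 199.] 0.93 [ 0.5153 -0.0787] [-0.0737  0.0026]
side stand_back [322. 194.] 0.91 [ 0.4908 -0.1191] [-0.1061 -0.0317]
[([469, 81, 171, 30, 2454], array([0.5734, 0.0886, 0.07  ])), ([315, 201, 21, 38, 158], array([ 0.4734, -0.0031,  0.07  ])), ([15, 380, 24, 13, 168], array([ 0.2987, -0.1704,  0.07  ]))]
```

Emit:
{"api": "servo_tool", "payload": {
  "rows": [
    [[0,0,0,0.08,0.1,-1,40],[0,0,0,0.08,0.1,-1.9,40],[0,0,0,0.08,0.1,-1.9,40],[0,0,0,0.08,0.1,-1.9,10],[0,0,0,0.08,0.1,-1.9,10]]
  ],
  "newtons": 20
}}

```text
t: 22.58
ee_pos: [0.4744, -0.0088, 0.0309]
ee_rot: [0.001, 0.624, 0.781, 0.0]
ft_force: [0.2, -0.9, -1.7]
grip_width: 0.146
grasp_force: 19.5
```

Emit:
{"api": "servo_tool", "payload": {
  "rows": [
    [[0,0,0,0,0,0,10],[0,0,0,0.2,0.04,0,10],[0,0,0,0.35,0.07,0,10],[0,0,0,0.45,0.09,0,10],[0,0,0,0.45,0.09,0,10]]
  ]
}}

```text
t: 23.2
ee_pos: [0.4845, -0.0067, 0.0307]
ee_rot: [-0.0, 0.624, 0.781, -0.0]
ft_force: [-3.7, -1.0, 7.9]
grip_width: 0.148
grasp_force: 20.3
```

Emit:
{"api": "servo_tool", "payload": {
  "rows": [
    [[0,0,0,0.08,0.017,0,10],[0,0,0,0.16,0.034,0,10],[0,0,0,0.16,0.034,0,10]]
  ]
}}

```text
t: 23.58
ee_pos: [0.4883, -0.0059, 0.0307]
ee_rot: [-0.0, 0.624, 0.781, -0.001]
ft_force: [-4.0, -1.2, 8.1]
grip_width: 0.146
grasp_force: 20.3
```

Emit:
{"api": "servo_tool", "payload": {
  "rows": [
    [[0,0,0,0.08,0.017,0,10],[0,0,0,0.16,0.034,0,10],[0,0,0,0.16,0.034,0,10]]
  ]
}}

```text
t: 23.95
ee_pos: [0.4923, -0.0051, 0.0307]
ee_rot: [-0.0, 0.624, 0.781, -0.001]
ft_force: [-5.2, -0.2, 8.3]
grip_width: 0.145
grasp_force: 20.3
```

Emit:
{"api": "servo_tool", "payload": {
  "rows": [
    [[0,0,0,0.08,0.017,0,10],[0,0,0,0.16,0.034,0,10],[0,0,0,0.16,0.034,0,10]]
  ]
}}

```text
t: 24.32
ee_pos: [0.4953, -0.0045, 0.0307]
ee_rot: [-0.001, 0.624, 0.781, -0.001]
ft_force: [-7.2, -1.9, 11.4]
grip_width: 0.147
grasp_force: 20.6
```

Emit:
{"api": "servo_tool", "payload": {
  "rows": [
    [[0,0,0,0.08,0.017,0,10],[0,0,0,0.16,0.034,0,10],[0,0,0,0.16,0.034,0,10]]
  ]
}}

```text
t: 24.7
ee_pos: [0.4954, -0.0044, 0.0305]
ee_rot: [-0.002, 0.624, 0.781, -0.004]
ft_force: [-17.3, -3.9, 23.0]
grip_width: 0.143
grasp_force: 21.9
```

Emit:
{"api": "servo_tool", "payload": {
  "rows": [
    [[0,0,0,-0.4,-0.085,0,10],[0,0,0,-0.8,-0.17,0,10],[0,0,0,-1.2,-0.26,0,10],[0,0,0,-1.5,-0.32,0,10],[0,0,0,-1.5,-0.32,0,10]]
  ]
}}

```text
t: 25.32
ee_pos: [0.4634, -0.0113, 0.0306]
ee_rot: [0.0, 0.624, 0.781, 0.0]
ft_force: [0.5, 0.7, 8.0]
grip_width: 0.141
grasp_force: 20.5
```

Emit:
{"api": "servo_tool", "payload": {
  "rows": [
    [[0,0,0,-0.08,-0.017,0,10],[0,0,0,-0.16,-0.034,0,10],[0,0,0,-0.24,-0.05,0,10],[0,0,0,-0.32,-0.065,0,10],[0,0,0,-0.32,-0.065,0,10]]
  ]
}}

```text
t: 25.95
ee_pos: [0.4564, -0.0128, 0.0307]
ee_rot: [0.001, 0.624, 0.781, 0.001]
ft_force: [3.2, 0.9, 5.6]
grip_width: 0.143
grasp_force: 20.3
```

Emit:
{"api": "servo_tool", "payload": {
  "rows": [
    [[0,0,0,-0.08,-0.017,0,10],[0,0,0,-0.16,-0.034,0,10],[0,0,0,-0.16,-0.034,0,10]]
  ]
}}

```text
t: 26.32
ee_pos: [0.454, -0.0133, 0.0311]
ee_rot: [0.002, 0.624, 0.781, 0.002]
ft_force: [5.5, 2.2, 3.7]
grip_width: 0.147
grasp_force: 20.3
```

Emit:
{"api": "servo_tool", "payload": {
  "rows": [
    [[0,0,0,-0.08,-0.017,0,10],[0,0,0,-0.16,-0.034,0,10],[0,0,0,-0.16,-0.034,0,10]]
  ]
}}

```text
t: 26.7
ee_pos: [0.454, -0.0133, 0.0314]
ee_rot: [0.004, 0.624, 0.782, 0.005]
ft_force: [17.1, 4.4, -8.6]
grip_width: 0.148
grasp_force: 19.7
```

Red's travel is about 42 mm and blue's about 41 mm. Yellow's, from the interpolated bar position, is 45.4 mm, so only yellow fits. I'll release red, then check with a light touch that the screw is still against the stop.

Emit:
{"api": "servo_tool", "payload": {
  "rows": [
    [[0,0,0,0.1,0.02,0,40],[0,0,0,0.1,0.02,0,40],[0,0,0,0.1,0.02,1.6,40],[0,0,0,0.1,0.02,3.6,40],[0,0,0,1,-1.5,4.5,20]]
  ]
}}

```text
t: 27.32
ee_pos: [0.4715, -0.0509, 0.1446]
ee_rot: [-0.0, 0.623, 0.783, 0.0]
ft_force: [1.6, 0.2, -0.8]
grip_width: 0.205
grasp_force: 0.0
```

Emit:
{"api": "servo_tool", "payload": {
  "rows": [
    [[0,0,0,1.3,-1.9,0,0],[0,0,0,2.6,-3.8,0,0],[0,0,0,3.9,-5.7,0,0],[0,0,0,5.2,-7.6,0,0],[0,0,0,6.5,-9.4,0,0]]
  ]
}}

```text
t: 27.95
ee_pos: [0.6342, -0.2883, 0.1415]
ee_rot: [-0.001, 0.624, 0.781, -0.0]
ft_force: [0.7, 1.0, 0.5]
grip_width: -0.005
grasp_force: 0.0
```

Run:
```python
from h import *
from workcell import arm
e=arm.read_state()["ee_pos"];print(e)
B=np.array([.4682,-.09075]);a=np.radians(10.4);X=np.array([np.cos(a),np.sin(a)]);Y=np.array([-X[1],X[0]])
for c in("scene","side"):
  b=eyes.capture(c); cv2.imwrite(f"pics/r_{c}.png",b)
  for n in("leaf_red","leaf_yellow","leaf_blue"):
    for r in pinpoint(c,n)[:4]:
      w=at_z(c,r["location"],.036)[:2]-B
      if abs(w@Y)<.12 and abs(w@X)<.08: print(c,n,round(r["conf"],2),(w@X).round(4)-.12,(w@Y).round(4))
```

```text
[ 0.63422061 -0.2883193   0.14147547]
scene leaf_red 0.86 -0.12969999999999998 0.0682
scene leaf_yellow 0.58 -0.0804 -0.0065
scene leaf_blue 0.74 -0.1148 -0.0917
side leaf_red 0.59 -0.1143 0.0895
side leaf_yellow 0.76 -0.0754 -0.0022
side leaf_yellow 0.24 -0.1172 0.0918
side leaf_blue 0.78 -0.1081 -0.0735
```

Emit:
{"api": "servo_tool", "payload": {
  "rows": [
    [[0,0,0,0.1,-0.1,-2.2,0],[0,0,0,0.1,-0.1,-4.2,0],[0,0,0,0.1,-0.1,-5.35,0],[0,0,0,0.1,-0.1,-5.35,0],[0,0,0,0.05,0.3,-5.35,0]]
  ]
}}

```text
t: 28.98
ee_pos: [0.6371, -0.2796, 0.0108]
ee_rot: [0.001, 0.624, 0.781, 0.0]
ft_force: [0.9, -0.1, 0.8]
grip_width: 0.0
grasp_force: 0.0
```

Emit:
{"api": "servo_tool", "payload": {
  "rows": [
    [[0,0,0,-0.05,0.25,0,0],[0,0,0,-0.1,0.5,0,0],[0,0,0,-0.12,0.6,0,0],[0,0,0,-0.12,0.6,0,0]]
  ]
}}

```text
t: 29.48
ee_pos: [0.6333, -0.2643, 0.009]
ee_rot: [0.0, 0.624, 0.782, 0.0]
ft_force: [0.4, -0.3, -0.6]
grip_width: 0.005
grasp_force: 0.0
```

Emit:
{"api": "servo_tool", "payload": {
  "rows": [
    [[0,0,0,-0.02,0.08,0,0],[0,0,0,-0.03,0.14,0,0],[0,0,0,-0.03,0.14,0,0]]
  ]
}}

```text
t: 29.85
ee_pos: [0.6323, -0.2609, 0.0087]
ee_rot: [-0.0, 0.624, 0.781, -0.0]
ft_force: [-0.1, 0.7, -0.1]
grip_width: -0.003
grasp_force: 0.0
```

Emit:
{"api": "servo_tool", "payload": {
  "rows": [
    [[0,0,0,-0.01,0.05,0,0],[0,0,0,-0.02,0.1,0,0],[0,0,0,-0.02,0.1,0,0]]
  ]
}}

```text
t: 30.22
ee_pos: [0.6321, -0.2594, 0.0088]
ee_rot: [0.001, 0.624, 0.781, -0.001]
ft_force: [1.5, -5.4, -2.0]
grip_width: 0.002
grasp_force: 2.3
```

The head is met at the same place as before and the force rises without movement, so the screw is still at the stop. Retreating.

Emit:
{"api": "servo_tool", "payload": {
  "rows": [
    [[0,0,0,0.15,-0.7,0,0],[0,0,0,0.25,-1.2,0,0],[0,0,0,0.25,-1.2,2,0],[0,0,0,0.25,-1.2,4,0],[0,0,0,0.25,-1.2,5,0]]
  ]
}}

```text
t: 30.85
ee_pos: [0.6397, -0.2898, 0.1373]
ee_rot: [0.002, 0.624, 0.781, 0.001]
ft_force: [0.4, 0.7, -1.0]
grip_width: -0.002
grasp_force: 0.0
```

```bash
python3 -c "
from workcell import close_job,arm
s=arm.read_state();print(s['ee_pos'],s['ft_force']);print(close_job())"
```

```text
[ 0.63965078 -0.28981549  0.13727889] [ 0.43891696  0.69447521 -1.03296085]
the job is handed in; nothing more can be done
None
```

The job is handed in at about 31 s: the front screw is against the red stop, the yellow leaf is fully home in its thread, and the blue and red leaves, which stopped about 3–4 mm short, are drawn back against the bar.

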